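Mesh the change gear on the gear stand

ROBOT

A 6-joint arm with a two-finger parallel gripper is mounted at the origin on a cart in front of the work surface, level with it; the furniture and walls round the work are solid. World frame = base frame: x ahead of the robot, y to its left, z up, the work surface at z = 0. Lengths are in mm, angles in rad, forces in N, time in s.
With the tool pointing down it reaches from about 350 to 875 mm from the base axis. Payload 4.2 kg.
Tool frame: the origin (TCP) lies midway between the tips of the shut fingers; the grasp point (between the pads) lies arm.grip_depth behind it (arm.grip_depth is the distance from the TCP to the grasp point, in mm); z points along the fingers, y is the direction in which the jaws open and shut (so a half turn about z gives the same grasp; the last joint's range is limited). The gripper opens to 85 mm and grips with 20 to 120 N. Pads are 22 mm wide; open, the fingers measure 114 mm over their backs; the gripper's body (76 mm by 85 mm) begins 54 mm behind the grasp point. The pads swing forward as they close: fully open they stand 13 mm farther back than shut.
Start: joints at [1.59, 0.385, 0.008, 0, -1.194, -0.259], TCP at [148.411, 607.102, 231.312] pointing down, gripper open.
Joint ranges: [-3.14, 3.14], [-1.21, 2.06], [-1.07, 1.41], [-3.16, 2.05], [-2.99, -0.16], [-3.1, 3.1]. Speed limits (rad/s): [2.79, 2.79, 3.14, 3.14, 3.14, 3.14].

INTERFACE

Orientations are given as a unit quaternion [x, y, z, w].
In Python, from bench import arm gives the robot as it stands.
- The arm moves only by the tool play_rows, never from a script. Its argument "motion" is one flat list of numbers, 7 for each row, row after row: the opening in per cent of the stroke, from 0 (shut) to 100 (fully open), then the shift along the world's x, y, z in cm, then the turn, a rotation vector about the world's x, y, z in degrees. A call has 1 to 5 rows; each row is the pose to reach, as a shift and turn from the pose commanded when the call began; what a row does not reach only later rows make up. A row lasts 1/8 s, in which the tool goes at most 62.5 mm and 10.7 degrees, less where a joint would pass 70% of its speed; a pose out of reach is approached as far as the arm can. A call with a gripper value outside its range is refused whole. The fingers move at their own pace and stop on an object; the grip force is fixed at half the most. Time passes only in rows, so rows that repeat a pose let the fingers close. It gives the time, the measured TCP pose, the force and the opening at its end, in the units of the state.
- arm.read_state(): the state, without advancing time (a new reading comes with each control period).
- arm.get_image(name): name is "side" or "top" or "wrist"; returns (picture, depth): 480x640x3 uint8, red, green, blue; 480x640 float32, mm along the optical axis (not along the pixel's ray), 0 where there is no reading.
- arm.camera_info(name): a dict with "fovy" (degrees; the focal length in pixels is half the picture's height over the tangent of half this angle, whatever the lens; pixels are square), "cx", "cy" (the principal point, pixels), "R" (3x3) and "t" (3): a world point X has camera coordinates R X + t. Camera axes: x right, y down, z forward; pixel columns grow to the right and rows downward; lengths in mm; the calibration is good to about 2 mm. A picture is of the moment at which its call begins: read the wrist's pose just before it. camera_info takes no time and is no camera call; for the wrist camera it gives the pose at the moment of the call.
- arm.job_done(): hands the job in, once; it reports no verdict.
Trained networks look in the newest picture that a camera, given by its name, has taken for a name from the list of things; names that differ only in an ending like _2 or _b are one class to them, and where a whole thing is asked for, a point or a joint stands for the part that bears it (a point fixed in the world has none). Each returns a list of dicts, best first, with "confidence" (0 to 1); they miss things now and then, are a little off and sometimes report something else, mostly with a low value. They report only what shows in the picture. A call takes as long as a camera call.
- arm.outline_of(thing, camera): "mask" (480x640 bool, what is visible of it) and "extent" ([left, top, width, height] in pixels, round what is visible of it).
- arm.place_of(thing, camera): "uv" ([column, row] in pixels: a listed point, or the origin of a listed thing).
The state is a dict: "clock": time; "joints": joint angles; "joint_vel": joint speeds; "joint_efforts": joint torques, N m; "position": TCP position; "ee_rot": TCP orientation; "contact_force": force on the tool from outside, world axes, zero at the start; "wrist_torque": the same for the moment, N m; "gripper_width": finger opening in mm.
Only numpy, scipy, OpenCV 4.12 (cv2) and the standard library are available. Lean on these libraries where they do the work, as an engineer would, in place of code of your own. Each camera call takes 0.05 s, during which the arm holds its last target.

TASK

Slide fully open only the box lid that carries the toothed gear emblem and take out the steel change gear. Put the gear on the bare stud of the gear stand, hub up, turn it until its teeth mesh with the gear already mounted there, and gently push it fully home on its seat with the gripper - do not let it drop. Leave the other two boxes shut and the tools around the work where they are.

Things in the scene. Friction and masses are not known exactly. Their poses are not given: they have to be found in the camera images.
- box_gear: Box with the gear emblem. Three equal fixed wooden boxes stand in a row on a tray (118 mm pitch, order varies), each 110 x 110 mm outside, 100 x 100 mm inside; origin: centre of its underside, 8 mm above the bench. Inner floor 5 mm, front and back walls 51 mm, side walls 60 mm above the origin. x axis: the way the lid slides open (away from the robot); y: along the row.
- knob_gear (a point): Middle of the knob (dark wood, round, 21 mm diameter, 18 mm high) on the lid with the toothed gear emblem. Knob stands near the lid's front edge, 36 mm to -x of the box's centre; this point is 9 mm above the lid's top, which is 58 mm above the box's underside. Behind each knob lies a flat steel emblem about 45 mm wide, up to 5 mm high: toothed gear, hexagon with round boss, or plain ring.
- knob_bolt (a point): The same point on the knob of the lid with the hexagon emblem (a bolt is in that box).
- knob_bush (a point): The same point on the knob of the lid with the plain ring emblem (a bush is in that box).
- lid_gear (a joint): Travel of the sliding lid with the gear emblem, m: 0 shut, 0.095 fully open (slid along the box's +x, away from the robot). It drags with about 1.5 N and stays where it is left.
- lid_bolt (a joint): Travel of the lid with the hexagon emblem, as above.
- lid_bush (a joint): Travel of the lid with the plain ring emblem, as above.
- gear_mid (a point): Loose steel change gear, half-way up on its axis (22 mm above its underside). Stands hub up in the gear-emblem box, any turn. 12 teeth, 70 mm over the tips, 60 mm pitch diameter; toothed disc 12 mm thick below, plain round hub 34 mm diameter, 32 mm high above it; through bore 16.6 mm; 0.25 to 0.5 kg. z axis: up the gear's axis; x axis: through the middle of a tooth (repeats every 30 degrees).
- stud_seat (a point): Seat of the bare stud on the fixed gear stand (grey plate 100 x 160 x 14 mm with two low bosses): point on the stud's axis where the gear's underside rests when home, 22 mm above the bench. Stud 14 mm diameter, rises 36 mm above this point, last 8 mm tapered to 7 mm diameter. The mounted gear's axis is 61 mm from here along this point's -y. When home, gear_mid is 22 mm above this point.
- driver_top (a point): Middle of the upper face of the gear mounted on the stand, 12 mm above the seat plane, with a 2 mm cap over it; same teeth as the change gear. x axis: through the middle of a tooth (repeats every 30 degrees). In mesh, on the line between the gear centres a tooth of one faces a gap of the other; turn one gear by an angle and the other must turn as much the other way. Play about 3.5 degrees each way.
- driver_gear (a joint): Angle of the mounted gear about its vertical axis, rad, counter-clockwise from above; at 0 a tooth points straight at the stud. It is stiff (0.25 N m) but can turn.
- v_block: Bystander: steel vee block 50 x 60 x 45 mm; origin at the centre of its underside.
- grease_tin: Bystander: open tin 62 mm diameter, 50 mm high; origin at the centre of its underside.
- try_square: Bystander: engineer's try square 100 x 159 x 18 mm, lying in the bench well behind the boxes; origin at the centre of its underside.
- change_gear: The change gear's  same axes as gear_mid, origin at the centre of its underside.
- gear_stand: The fixed gear stand with the mounted gear; origin at the centre of the plate's underside, y axis from the mounted gear to the stud.

How it is judged:
By the outcome, as a careful person would: the job done as asked, in the order asked, and still so for the second after the job is handed in, with the robot touching nothing.
It also fails if it takes over 48 s, if anything falls off the work surface, if the arm or the gripper's body presses on something with over 40 N, if the wrist force passes 120 N, or if a joint passes its speed limit or range.

## Working session

There is one attempt and no reset: what is moved stays moved. The work goes in short steps, Python scripts to look and compute and a tool call to move; the robot and the scene stay as the last step left them, time stands still between calls to the robot, and variables do not carry over. Pictures are saved under pics/ and viewed, and the job is handed in when it is done.

Besides the shell and the picture viewer there is one more tool, called after "Request:" as name(argument=value, ...), one argument or row to a line, values as JSON. play_rows: Moves the arm, as the interface text tells. Its arguments: {"type":"object","properties":{"motion":{"type":"array","items":{"type":"number"}}},"required":["motion"]}

```bash
mkdir -p pics; ls; cat > h.py <<'E'
import numpy as np, cv2
from bench import arm
def f(ci): return 240/np.tan(np.radians(ci['fovy'])/2)
def proj(ci,X):
    c=np.array(ci['R'])@np.asarray(X,float)+np.array(ci['t']); F=f(ci)
    return np.array([ci['cx']+F*c[0]/c[2],ci['cy']+F*c[1]/c[2]])
def ray(ci,uv):
    F=f(ci);R=np.array(ci['R']);t=np.array(ci['t'])
    d=R.T@np.array([(uv[0]-ci['cx'])/F,(uv[1]-ci['cy'])/F,1.]);return -R.T@t,d
def at_z(ci,uv,z):
    o,d=ray(ci,uv);return o+d*(z-o[2])/d[2]
def at_d(ci,uv,dep):
    o,d=ray(ci,uv);return o+d*dep
def tri(L):
    A=np.zeros((3,3));b=np.zeros(3)
    for ci,uv in L:
        o,d=ray(ci,uv);d=d/np.linalg.norm(d);P=np.eye(3)-np.outer(d,d);A+=P;b+=P@o
    x=np.linalg.solve(A,b)
    res=[np.linalg.norm((np.eye(3)-np.outer(d/np.linalg.norm(d),d/np.linalg.norm(d)))@(x-o)) for o,d in (ray(c,u) for c,u in L)]
    return x,res
def save(im,n): cv2.imwrite('pics/'+n,cv2.cvtColor(im,cv2.COLOR_RGB2BGR))
E
python3 - <<'E'
from h import *
s=arm.read_state();print({k:np.round(v,3) for k,v in s.items()}); print(arm.grip_depth)
C={}
for c in ['top','side','wrist']:
    C[c]=arm.camera_info(c); im,d=arm.get_image(c); save(im,c+'0.png'); np.save(c+'0.npy',d)
    print(c,f(C[c]),np.round(-np.array(C[c]['R']).T@C[c]['t']), d.min(),d.max())
names=['knob_gear','knob_bolt','knob_bush','box_gear','stud_seat','driver_top','gear_stand','v_block','grease_tin','try_square']
for n in names:
    L=[]
    for c in ['top','side','wrist']:
        r=arm.place_of(n,c)
        print(n,c,[(np.round(q['uv'],1).tolist(),round(q['confidence'],2)) for q in r[:3]])
        if r and r[0]['confidence']>.5 and c!='wrist': L.append((C[c],r[0]['uv']))
    if len(L)>1: x,e=tri(L);print('   ',np.round(x,1),np.round(e,1))
print(arm.read_state()['clock'])
E
```

```text
pics
{'clock': np.float64(0.0), 'joints': array([ 1.59 ,  0.386,  0.007, -0.   , -1.194, -0.259]), 'joint_vel': array([-0.001, -0.001, -0.001,  0.001,  0.001, -0.   ]), 'joint_efforts': array([ 0.0000e+00, -3.9228e+01,  1.8840e+01,  4.1860e+00, -5.0000e-03,
        0.0000e+00]), 'position': array([148.279, 606.553, 230.21 ]), 'ee_rot': array([ 0.993, -0.12 , -0.   ,  0.001]), 'contact_force': array([0.315, 0.242, 0.377]), 'wrist_torque': array([-0.064, -0.028,  0.049]), 'gripper_width': np.float64(85.638)}
18.700000000000003
top 434.59067429481394 [ 406.  -55. 1365.] 0.0 2459.7747
side 622.2996206075472 [ -19. -945. 1037.] 0.0 3999.955
wrist 335.0412037156582 [220. 588. 372.] 0.0 1510.4282
knob_gear top [([276.8, 273.6], 0.65)]
knob_gear side [([262.0, 219.5], 0.96)]
knob_gear wrist []
    [497.4  86.3  79.3] [7.7 7.7]
knob_bolt top [([232.8, 274.0], 0.69)]
knob_bolt side [([243.3, 196.5], 0.82)]
knob_bolt wrist []
    [507.7 218.2  58.6] [0.7 0.7]
knob_bush top [([195.3, 271.6], 0.68)]
knob_bush side [([225.2, 169.0], 0.73)]
knob_bush wrist []
    [515.2 326.3  78. ] [2.1 2.1]
box_g
[... 257 characters left out ...]

driver_top top [([376.5, 274.7], 0.78)]
driver_top side [([339.7, 312.3], 0.7), ([355.9, 228.6], 0.23)]
driver_top wrist []
    [ 499.  -219.4   29. ] [3. 3.]
gear_stand top [([198.7, 267.4], 0.66), ([369.7, 270.0], 0.62)]
gear_stand side [([334.8, 312.0], 0.64)]
gear_stand wrist []
    [ 718.7  398.4 -634.3] [170.2 170.2]
v_block top [([441.2, 261.9], 0.66)]
v_block side [([409.6, 378.2], 0.92)]
v_block wrist []
    [ 531.  -424.3    5.5] [1.6 1.6]
grease_tin top [([452.4, 292.7], 0.64)]
grease_tin side [([379.7, 412.8], 0.55)]
grease_tin wrist []
    [ 434.1 -453.     4.6] [1.7 1.7]
try_square top [([298.7, 206.7], 0.74), ([380.4, 275.4], 0.17)]
try_square side []
try_square wrist []
1.65
```

View pics/top0.png

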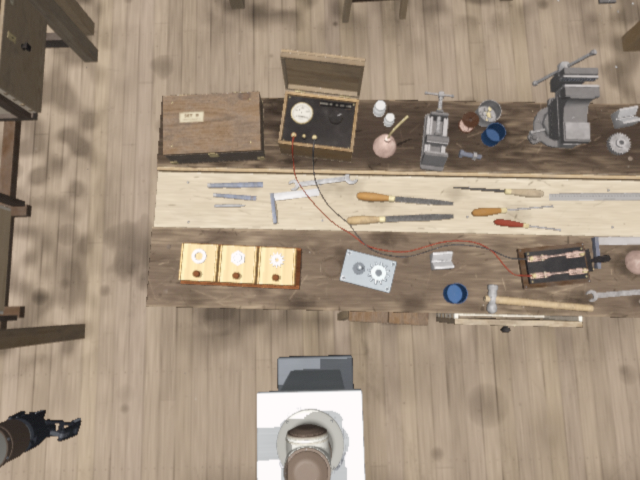

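View pics/side0.png

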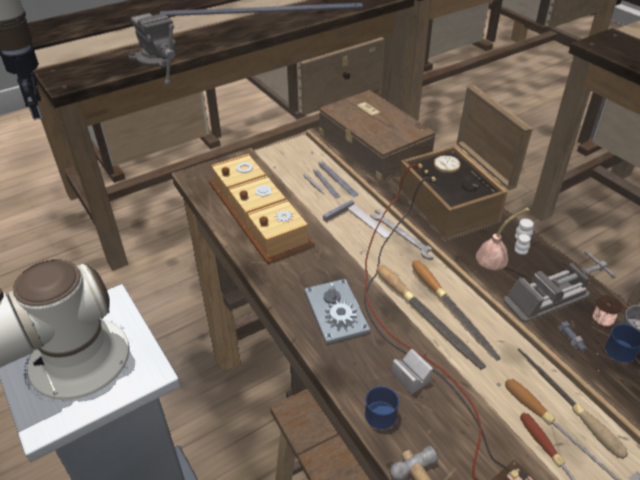

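View pics/wrist0.png

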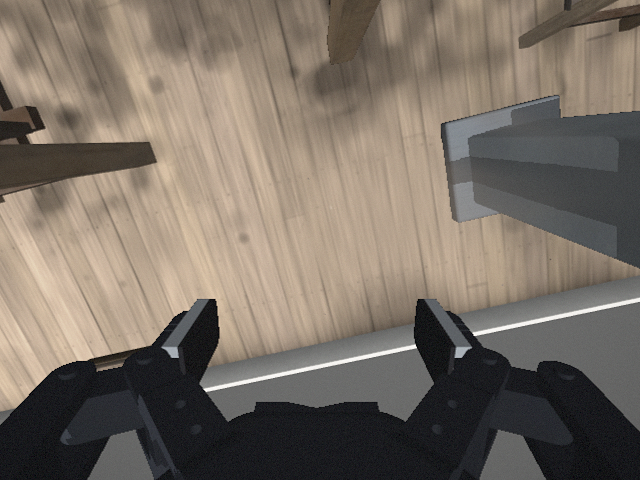

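The gear-emblem box is the right one in the top view (top ~(277,260), side ~(283,216)). The bare stud is at top ~(359,268) and the mounted gear at ~(378,272). I'll bring the wrist camera over the boxes.

Request:
play_rows(
  motion=[0,2.8,-5.4,0.8,0,0,3,0,5.6,-10.8,1.6,0,0,6,0,8.4,-16.2,2.4,0,0,9,0,11.2,-21.6,3.2,0,0,12,0,14,-27,4,0,0,13.8],
)

```text
clock: 2.28
position: [289.0, 335.3, 271.9]
ee_rot: [1.0, 0.001, 0.0, -0.0]
contact_force: [1.0, -0.4, -0.3]
gripper_width: 0.4
```

Request:
play_rows(
  motion=[0,2.8,-5.4,0.8,0,0,0,0,5.6,-10.8,1.6,0,0,0,0,8.4,-16.2,2.4,0,0,0,0,11.2,-21.6,3.2,0,0,0,0,14,-27,3.2,0,0,0],
)

```text
clock: 2.9
position: [429.3, 65.4, 304.6]
ee_rot: [1.0, 0.001, 0.001, -0.001]
contact_force: [1.1, 0.9, 0.8]
gripper_width: 0.1
```

```bash
python3 - <<'E'
from h import *
s=arm.read_state();print({k:np.round(v,3).tolist() for k,v in s.items()})
c=arm.camera_info('wrist'); im,d=arm.get_image('wrist'); save(im,'w1.png'); np.savez('w1.npz',d=d,R=c['R'],t=c['t'])
for n in ['knob_gear','knob_bolt','box_gear','stud_seat','driver_top','gear_stand']:
    r=arm.place_of(n,'wrist')
    for q in r[:2]:
        u=q['uv'];dep=d[int(u[1]),int(u[0])]
        print(n,np.round(u,1),round(q['confidence'],2),np.round(at_d(c,u,dep),1),'z75',np.round(at_z(c,u,75),1),'z22',np.round(at_z(c,u,22),1),'z36',np.round(at_z(c,u,36),1))
print(arm.read_state()['clock'])
E
```

```text
{'clock': 2.9, 'joints': [0.528, -0.001, -0.298, 0.0, -1.271, 1.044], 'joint_vel': [-1.222, 0.256, 0.229, -0.004, 0.012, 1.211], 'joint_efforts': [4.169, -22.202, 18.534, 4.268, -0.18, -0.806], 'position': [429.329, 65.364, 304.567], 'ee_rot': [1.0, 0.001, 0.001, -0.001], 'contact_force': [1.078, 0.859, 0.839], 'wrist_torque': [0.082, -0.138, -0.04], 'gripper_width': 0.146}
knob_gear [293.7 147.5] 0.92 [494.7  88.1  83.8] z75 [494.5  88.7  75. ] z22 [493.4  92.2  22. ] z36 [493.7  91.2  36. ]
knob_bolt [299.8 118. ] 0.73 [524.8  82.2  65.9] z75 [524.2  81.8  75. ] z22 [527.3  84.3  22. ] z36 [526.5  83.6  36. ]
knob_bolt [184.3 138.2] 0.66 [503.8 201.1  84.7] z75 [503.8 204.7  75. ] z22 [504.  224.8  22. ] z36 [504.  219.5  36. ]
box_gear [298.5 118.1] 0.83 [524.7  83.6  65.9] z75 [524.1  83.1  75. ] z22 [527.2  85.8  22. ] z36 [526.4  85.1  36. ]
stud_seat [506.1 129.2] 0.84 [ 514.8 -159.    31. ] z75 [ 513.5 -135.4   75. ] z22 [ 515.1 -163.8   22. ] z36 [ 514.7 -156.3   36. ]
driver_top [559.9 139.4] 0.97 [ 503.4 -221.9   35.1] z75 [ 503.4 -194.2   75. ] z22 [ 503.5 -231.    22. ] z36 [ 503.4 -221.3   36. ]
3.25
```

View pics/w1.png

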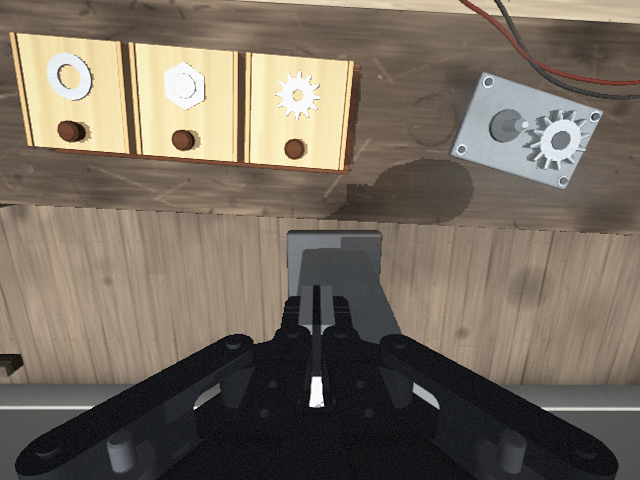

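Wrist view: knobs of ring, hexagon and gear lids are at (71,131), (183,140) and (294,148). The gear emblem is at (298,96), the bare stud at (508,125) and the mounted gear at (560,140). Knob height measures 84 at the top, as expected. The row is yawed about -4.5°. I'll descend in front of the knob.

Request:
play_rows(
  motion=[0,1,1,-6,0,0,-2,0,2,2,-12,0,0,-4.5,0,3,2.4,-18,0,0,-4.5,0,3.3,2.4,-23,0,0,-4.5,0,3.3,2.4,-23,0,0,-4.5],
)

```text
clock: 3.88
position: [458.7, 91.3, 70.4]
ee_rot: [0.999, -0.037, -0.004, 0.002]
contact_force: [0.5, -0.1, 1.0]
gripper_width: 0.2
```

```bash
python3 - <<'E'
from h import *
s=arm.read_state();print(np.round(s['position'],1),s['ee_rot'])
c=arm.camera_info('wrist'); im,d=arm.get_image('wrist'); save(im,'w2.png'); np.savez('w2.npz',d=d,R=c['R'],t=c['t'])
r=arm.place_of('knob_gear','wrist')
for q in r[:2]:
    u=q['uv'];dep=d[int(u[1]),int(u[0])]
    print(u,q['confidence'],np.round(at_d(c,u,dep),1),np.round(at_z(c,u,75),1))
E
```

```text
[458.7  91.3  70.4] [ 0.99928972 -0.03740083 -0.00392967  0.00240584]
[315.4, 234.9] 0.62 [495.7  87.7  83.8] [493.1  87.9  75. ]
```

View pics/w2.png

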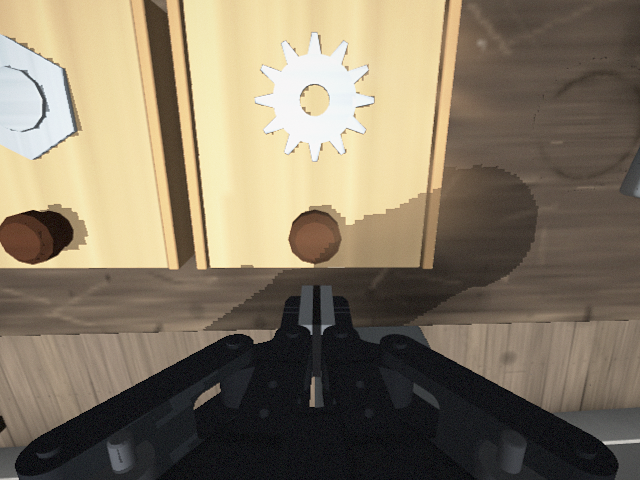

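Knob at (315,236), right ahead of the closed fingers. Pushing the lid open.

Request:
play_rows(
  motion=[0,2,-0.16,0,0,0,0,0,4.5,-0.36,0,0,0,0,0,7,-0.55,0,0,0,0,0,9,-0.7,0,0,0,0,0,10.2,-0.8,0,0,0,0],
)

```text
clock: 4.6
position: [564.7, 84.0, 76.0]
ee_rot: [0.999, -0.038, 0.002, -0.001]
contact_force: [-2.2, 1.4, 2.0]
gripper_width: 0.0
```

Request:
play_rows(
  motion=[0,0.8,-0.1,0,0,0,0,0,1.2,-0.1,0,0,0,0],
)

```text
clock: 4.85
position: [567.7, 81.9, 74.3]
ee_rot: [0.999, -0.039, -0.008, 0.001]
contact_force: [-25.2, 9.1, 19.7]
gripper_width: 0.0
```

```bash
python3 - <<'E'
from h import *
s=arm.read_state();print(np.round(s['position'],1),s['ee_rot'])
c=arm.camera_info('wrist'); im,d=arm.get_image('wrist'); save(im,'w3.png'); np.savez('w3.npz',d=d,R=c['R'],t=c['t'])
r=arm.place_of('knob_gear','wrist')
for q in r[:2]:
    u=q['uv'];dep=d[int(u[1]),int(u[0])]
    print(u,q['confidence'],np.round(at_d(c,u,dep),1),np.round(at_z(c,u,75),1))
E
```

```text
[567.7  81.9  74.3] [ 0.99919032 -0.03939743 -0.00804744  0.0013348 ]
[310.4, 261.6] 0.84 [592.1  81.2  83.5] [588.7  81.6  75. ]
```

View pics/w3.png

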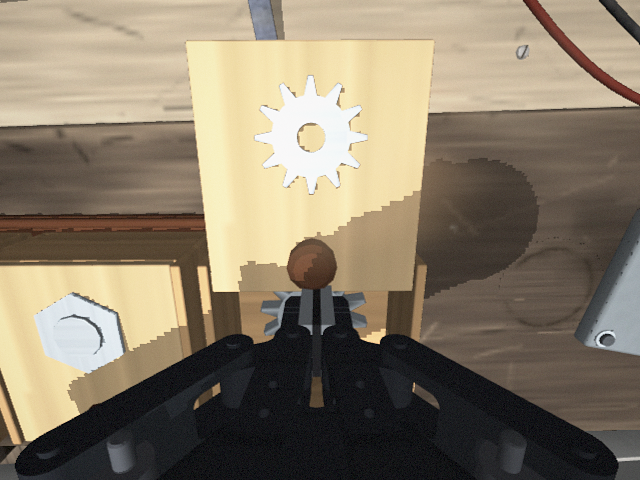

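The push force rose to 25 N at 95 mm travel, so the lid is at its stop. Its knob is at (311,263) and the gear shows under the fingers at ~(315,312). I'll back off to look at the gear.

Request:
play_rows(
  motion=[0,-2.5,0.2,0,0,0,0,20,-4,0.3,5,0,0,0,58,-8,0.6,9,0,0,0,58,-12,0.9,12,0,0,0,58,-12,0.9,12,0,0,0],
)

```text
clock: 5.58
position: [455.3, 91.9, 198.0]
ee_rot: [0.999, -0.037, 0.004, -0.003]
contact_force: [0.0, -0.6, 0.0]
gripper_width: 49.2
```

```bash
python3 - <<'E'
from h import *
s=arm.read_state();print(np.round(s['position'],1),s['ee_rot'],s['joint_vel'],s['gripper_width'])
for k in 'a':
    c=arm.camera_info('wrist'); im,d=arm.get_image('wrist'); save(im,'w4.png'); np.savez('w4.npz',d=d,R=c['R'],t=c['t'],im=im)
for n in ['gear_mid','change_gear','knob_gear','box_gear']:
  for q in arm.place_of(n,'wrist')[:2]:
    u=q['uv'];dep=d[int(u[1]),int(u[0])]
    print(n,u,q['confidence'],np.round(at_d(c,u,dep),1),np.round(at_z(c,u,35),1),np.round(at_z(c,u,13),1))
r=arm.outline_of('gear_mid','wrist')
if r: np.save('m4.npy',r[0]['mask']);print(r[0]['extent'],r[0]['confidence'])
E
```

```text
[455.3  91.9 198. ] [ 0.99928527 -0.03746439  0.00436566 -0.00251002] [-0.02173089  0.08362777  0.01026746 -0.00165664  0.03254397  0.01161221] 49.164528070492665
gear_mid [315.9, 140.7] 0.93 [528.5  86.5  14.2] [528.5  86.4  35. ] [528.5  86.5  13. ]
change_gear [317.7, 141.6] 0.65 [527.6  84.9  11.7] [527.6  84.9  35. ] [527.6  84.9  13. ]
knob_gear [320.7, 54.3] 0.7 [584.7  78.6  84.3] [595.7  77.4  35. ] [600.6  76.9  13. ]
box_gear [316.6, 142.2] 0.57 [527.1  86.   13.6] [527.2  85.9  35. ] [527.1  86.   13. ]
[279.3, 99.1, 76.7, 78.3] 0.89
```

View pics/w4.png

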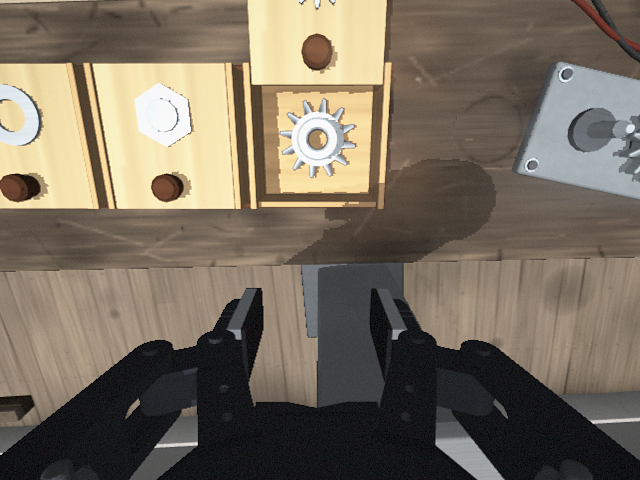

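```bash
cat >> h.py <<'E'
def cloud(c,d):
    F=f(c);v,u=np.mgrid[0:480,0:640]
    P=np.stack([(u-c['cx'])/F*d,(v-c['cy'])/F*d,d],-1)-np.array(c['t'])
    W=P@np.array(c['R']); W[d<=0]=np.nan; return W
def phase(W,ctr,z0,z1,r0,r1):
    m=(W[...,2]>z0)&(W[...,2]<z1); P=W[m][:,:2]-ctr; r=np.hypot(*P.T); P=P[(r>r0)&(r<r1)]
    a=np.arctan2(P[:,1],P[:,0]); h=np.histogram(np.degrees(a)%30,15,(0,30))[0]
    z=np.exp(12j*a).mean(); return np.degrees(np.angle(z))/12%30,abs(z),len(P),h
E
python3 - <<'E'
from h import *
c=dict(arm.camera_info('wrist')); q=np.load('w4.npz'); c['R']=q['R'];c['t']=q['t'];d=q['d'];W=cloud(c,d)
g=(np.hypot(W[...,0]-528,W[...,1]-86.3)<48)
z=W[...,2][g]; print(np.histogram(z,np.arange(0,90,4)))
m=g&(W[...,2]>50)&(W[...,2]<62)&(np.hypot(W[...,0]-528,W[...,1]-86.3)<25)
P=W[m]; print(len(P),P.mean(0),np.median(P[:,2])); (x,y),r=cv2.minEnclosingCircle(P[:,:2].astype(np.float32)); print(x,y,r)
m=g&(W[...,2]>19)&(W[...,2]<31)&(np.hypot(W[...,0]-528,W[...,1]-86.3)<40)
P=W[m]; print(len(P),np.median(P[:,2])); (x2,y2),r=cv2.minEnclosingCircle(P[:,:2].astype(np.float32)); print(x2,y2,r)
for ctr in [(528,86.3),(x,y),(x2,y2)]: print(phase(W,np.array(ctr),19,31,27,36))
# side walls
for zz in (68,59):
  pass
b=np.abs(W[...,2]-68)<2
b&=(np.abs(W[...,0]-525)<30)&(np.abs(W[...,1]-86)<60); P=W[b]
for s in (P[:,1]>86,P[:,1]<86):
  p=np.polyfit(P[s,0],P[s,1],1);print('wall yaw',np.degrees(np.arctan(p[0])),np.polyval(p,528),s.sum())
E
```

```text
(array([   0,    0, 1373, 4256,    8,  568, 1190,    9,    8,   11,   12,
          7,    9,  408,  677,   76,  453,    0,    0,    0,    0,    0]), array([ 0,  4,  8, 12, 16, 20, 24, 28, 32, 36, 40, 44, 48, 52, 56, 60, 64,
       68, 72, 76, 80, 84, 88]))
1091 [529.96187744  84.92375659  56.21014541] 56.319116373540965
529.6581420898438 84.91973114013672 16.96201515197754
1768 24.379422972884743
529.7376098632812 84.85562133789062 34.985496520996094
(np.float64(15.82943916413503), np.float64(0.6671637741125129), 584, array([  0,   0,   1,  13,  38,  66,  82, 103,  98,  78,  61,  27,  14,
         3,   0]))
(np.float64(15.930667520105404), np.float64(0.8351136528948535), 576, array([  0,   0,   0,   0,   7,  42, 111, 134, 128, 111,  41,   2,   0,
         0,   0]))
(np.float64(15.902632372434061), np.float64(0.8350466145651201), 580, array([  0,   0,   0,   0,   6,  45, 116, 132, 130, 106,  43,   2,   0,
         0,   0]))
wall yaw -4.315885824431721 137.8570725632119 496
wall yaw -4.202704569673737 33.05206961015174 511
```

Hub top is at z 56, disc top 24.4, centre (529.7,84.9), tooth phase 15.9°; all match the given sizes. Hovering over the gear.

Request:
play_rows(
  motion=[58,4,-0.35,-2,0,0,0,58,7.4,-0.65,-6,0,0,0,58,7.4,-0.65,-10,0,0,0,58,7.4,-0.65,-10,0,0,0],
)

```text
clock: 6.38
position: [527.4, 83.1, 89.2]
ee_rot: [0.999, -0.039, -0.005, 0.002]
contact_force: [0.0, -0.5, -0.2]
gripper_width: 49.6
```

```bash
python3 - <<'E'
from h import *
arm.get_image('top')
s=arm.read_state();print(np.round(s['position'],1),s['ee_rot'],s['joint_vel'],s['gripper_width'],s['contact_force'])
E
```

```text
[529.   83.9  91.7] [ 0.99924168 -0.03886317 -0.00199227  0.0013201 ] [ 0.00900519 -0.05837003  0.041179    0.01513009  0.0022072  -0.00080047] 49.53149486748764 [ 0.77895077 -0.54309499  0.72386509]
```

Request:
play_rows(
  motion=[58,0,0.05,-3.5,0,0,0,58,0,0.05,-5.5,0,0,0,58,0,0.05,-6.6,0,0,0,58,0,0.05,-6.6,0,0,0],
)

```text
clock: 6.92
position: [530.0, 85.3, 28.0]
ee_rot: [0.999, -0.038, 0.0, -0.0]
contact_force: [-0.3, -0.3, 0.0]
gripper_width: 49.2
```

Request:
play_rows(
  motion=[25,0,0,0,0,0,0,25,0,0,0,0,0,0,25,0,0,0,0,0,0],
)

```text
clock: 7.3
position: [530.6, 85.7, 29.0]
ee_rot: [0.999, -0.038, 0.002, -0.001]
contact_force: [-1.3, 0.8, 6.1]
gripper_width: 32.4
```

```bash
python3 - <<'E'
from h import *
s=arm.read_state();print(np.round(s['position'],1),s['ee_rot'],s['joint_vel'],s['gripper_width'],s['contact_force'])
im,d=arm.get_image('wrist'); save(im,'w5.png')
E
```

```text
[530.6  85.7  29. ] [ 9.99259158e-01 -3.84470416e-02  1.58006591e-03 -6.81190113e-04] [ 8.30845392e-04 -4.41991656e-05 -2.21176261e-03  4.61375176e-04
 -2.13092226e-04  1.41079293e-03] 32.42158271337569 [-1.32854693  0.7850067   6.12335152]
```

View pics/w5.png

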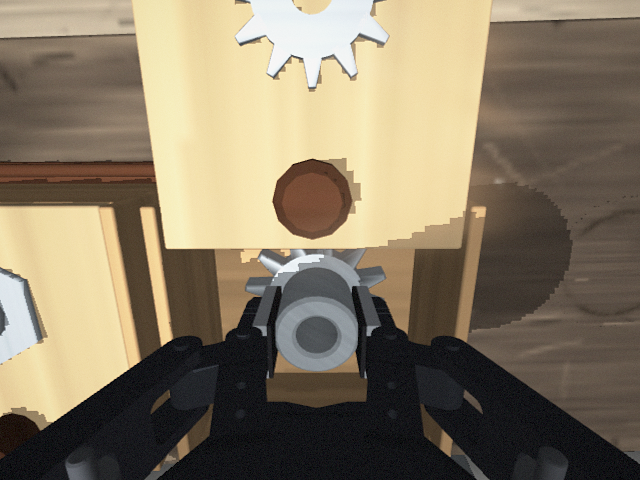

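Hub gripped (32.4 mm between the pads, gear at (317,320)). I'll lift it and carry it toward the stand.

Request:
play_rows(
  motion=[20,0,0,3,0,0,0,20,0,0,8,0,0,0,20,-2,-2,12,0,0,0,20,-4,-8,13,0,0,0,20,-6,-14,13,0,0,0],
)

```text
clock: 7.98
position: [469.2, -53.6, 158.1]
ee_rot: [0.999, -0.038, 0.001, -0.0]
contact_force: [0.9, -0.5, -3.0]
gripper_width: 32.4
```

Request:
play_rows(
  motion=[20,-1,-5,0,0,0,0,20,-2,-10,0,0,0,0,20,-3,-13,0,0,0,0,20,-3,-13.5,0,0,0,0,20,-3,-13.5,0,0,0,0],
)

```text
clock: 8.6
position: [439.8, -187.6, 156.9]
ee_rot: [0.999, -0.039, -0.0, -0.0]
contact_force: [-0.0, -0.1, -3.6]
gripper_width: 32.2
```

```bash
python3 - <<'E'
from h import *
s=arm.read_state();print(s['clock'],np.round(s['position'],1),s['ee_rot'],s['joint_vel'],s['gripper_width'],s['contact_force'])
c=arm.camera_info('wrist'); im,d=arm.get_image('wrist'); save(im,'w6.png'); np.savez('w6.npz',d=d,R=c['R'],t=c['t'])
for n in ['stud_seat','driver_top','gear_mid']:
  for q in arm.place_of(n,'wrist')[:2]:
    u=q['uv'];dep=d[int(u[1]),int(u[0])]
    print(n,u,q['confidence'],np.round(at_d(c,u,dep),1),np.round(at_z(c,u,22),1),np.round(at_z(c,u,36),1))
E
```

```text
8.6 [ 439.8 -187.6  156.9] [ 9.99231792e-01 -3.91875600e-02 -3.27873603e-04 -2.32033952e-04] [ 0.02492947 -0.00137051  0.00516476  0.00189933 -0.00140841 -0.00386115] 32.172257127105865 [-0.03646234 -0.14710219 -3.55105648]
stud_seat [278.7, 136.5] 0.74 [ 516.6 -168.6   54.6] [ 517.  -165.1   22. ] [ 516.9 -166.6   36. ]
driver_top [354.2, 150.0] 0.95 [ 502.7 -222.6   36.6] [ 502.1 -224.1   22. ] [ 502.7 -222.6   36. ]
gear_mid [316.5, 312.4] 0.62 [ 449.7 -189.8  184.2] [ 359.8 -182.8   22. ] [ 367.6 -183.4   36. ]
```

View pics/w6.png

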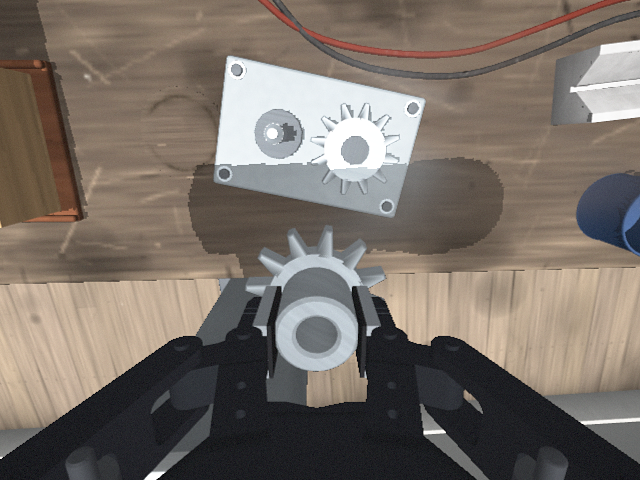

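```bash
cat > meas.py <<'E'
from h import *
import sys
def run(fn,p0):
    c=dict(arm.camera_info('wrist')); q=np.load(fn); c['R']=q['R'];c['t']=q['t'];d=q['d'];W=cloud(c,d);z=W[...,2]
    def sel(ctr,r,z0,z1): return W[(np.hypot(W[...,0]-ctr[0],W[...,1]-ctr[1])<r)&(z>z0)&(z<z1)]
    P=sel((503,-222),42,27,36.5); (x,y),r=cv2.minEnclosingCircle(P[:,:2].astype(np.float32)); print('driver',x,y,r,np.median(P[:,2]),len(P))
    ctr=np.array([x,y]); print(' phase',phase(W,ctr,27,36.5,27,36))
    C=sel(ctr,18,34.8,39); 
    S=sel((516,-163),15,54,64); print('studtop',S.mean(0) if len(S) else 0,len(S),S[:,2].max() if len(S) else 0)
    S=sel((516,-163),15,30,54); print('stud side',len(S))
    B=sel((516,-163),20,17,30); (x,y),r=cv2.minEnclosingCircle(B[:,:2].astype(np.float32)); print('boss',x,y,r,np.median(B[:,2]),len(B))
    L=(abs(z-14)<3.5)&(np.hypot(W[...,0]-510,W[...,1]+190)<105); pl=W[L]; rc=cv2.minAreaRect(pl[:,:2].astype(np.float32)); print('plate',rc,np.median(pl[:,2]),len(pl))
    # held gear
    H=sel(p0,22,p0[2]+16,p0[2]+40); print('hub top z',np.histogram(H[:,2],8))
    top=np.percentile(H[:,2],80); H=H[H[:,2]>top-3]; (x,y),r=cv2.minEnclosingCircle(H[:,:2].astype(np.float32)); print('hub',x,y,r,top)
    D=sel(p0,42,p0[2]-10,p0[2]+4);
    if len(D):
        zz=np.median(D[:,2]);print('disc z',zz,len(D)); print(' phase',phase(W,np.array(p0[:2]),zz-3,zz+3,27,36), phase(W,np.array([x,y]),zz-3,zz+3,27,36))
E
python3 - <<'E'
from meas import *
run('w6.npz',(439.8,-187.6,156.9))
E
```

```text
driver 502.3681945800781 -223.41770935058594 35.06613540649414 33.55852997032767 4376
 phase (np.float64(11.605717052215253), np.float64(0.8199106106307847), 849, array([  0,   0,  18,  92, 170, 176, 187, 145,  56,   5,   0,   0,   0,
         0,   0]))
studtop [ 518.90160807 -165.02727761   56.5256131 ] 167 59.40933120192234
stud side 190
boss 518.6439208984375 -164.6800537109375 18.75690460205078 21.51150023227813 1374
plate ((510.6855163574219, -194.011474609375), (159.88671875, 99.90271759033203), 74.14217376708984) 13.508521333609199 17901
hub top z (array([ 458,  483,  546, 3671,  563,  188,  270,  632]), array([172.91305311, 175.90914183, 178.90523055, 181.90131927,
       184.89740799, 187.8934967 , 190.88958542, 193.88567414,
       196.88176286]))
hub 439.95855712890625 -187.707275390625 21.971269607543945 185.24157821075124
disc z 152.1633609137952 4083
 phase (np.float64(14.240563304264755), np.float64(0.8236171515673277), 1043, array([  0,   0,   1,  14,  68, 178, 225, 240, 202, 100,  15,   0,   0,
         0,   0])) (np.float64(14.356699512761539), np.float64(0.82505415071858), 1031, array([  0,   0,   1,  11,  62, 167, 225, 236, 215, 101,  11,   2,   0,
         0,   0]))
```

Stud at (518.8,-164.9) and driver at (502.4,-223.4). They are 60.8 mm apart, as stated, and the line between them is at 74.2°. The driver's tooth phase is 11.6°, so the gear needs about 1.8° mod 30. I'll turn about -103.5° so the jaws stand across the centre line, and hover over the stud.

Request:
play_rows(
  motion=[20,1,0.3,0,0,0,-10.5,20,2,0.6,0,0,0,-21,20,3,0.9,0,0,0,-31.5,20,4,1.2,0,0,0,-42,20,5,1.5,0,0,0,-52.5],
)

```text
clock: 9.43
position: [490.6, -171.7, 157.2]
ee_rot: [0.878, -0.479, -0.0, -0.0]
contact_force: [-0.2, -0.1, -3.4]
gripper_width: 32.1
```

Request:
play_rows(
  motion=[20,1,0.3,0,0,0,-10.5,20,2,0.5,-1,0,0,-21,20,2.9,0.8,-3,0,0,-31.5,20,2.9,0.8,-4,0,0,-42,20,2.9,0.8,-4,0,0,-51],
)

```text
clock: 10.05
position: [518.7, -163.7, 115.9]
ee_rot: [-0.587, 0.81, 0.001, -0.001]
contact_force: [0.7, 0.1, -4.7]
gripper_width: 32.2
```

Request:
play_rows(
  motion=[20,0,0,0,0,0,0,20,0,0,0,0,0,0],
)

```text
clock: 10.3
position: [519.4, -164.3, 117.5]
ee_rot: [-0.589, 0.808, -0.0, 0.0]
contact_force: [0.3, 0.4, -4.0]
gripper_width: 32.4
```

```bash
python3 - <<'E'
from h import *
arm.get_image('top')
s=arm.read_state();print(s['clock'],np.round(s['position'],1),s['ee_rot'],np.degrees(2*np.arctan2(s['ee_rot'][1],s['ee_rot'][0])),s['gripper_width'],s['contact_force'])
c=arm.camera_info('wrist'); im,d=arm.get_image('wrist'); save(im,'w7.png'); np.savez('w7.npz',d=d,R=c['R'],t=c['t'])
from meas import *
p=s['position']; run('w7.npz',tuple(p))
E
```

```text
10.35 [ 519.4 -164.4  117.5] [-5.89174756e-01  8.08005606e-01 -1.31881425e-04  1.75820557e-04] 252.19693844937063 32.0601639208334 [-0.63397721  0.86428169 -4.24713169]
driver 502.2731628417969 -222.86753845214844 35.07368850708008 33.5578138473466 5839
 phase (np.float64(11.640352038850565), np.float64(0.8271771526107974), 1098, array([  0,   0,  20, 110, 221, 249, 237, 187,  71,   3,   0,   0,   0,
         0,   0]))
studtop 0 0 0
stud side 68
boss 516.1005859375 -166.13389587402344 17.333715438842773 21.524238551997236 648
plate ((510.4840087890625, -194.14202880859375), (158.84169006347656, 99.93444061279297), 74.17430877685547) 13.508058157703246 15685
hub top z (array([ 438,  457,  557, 3637,  537,  162,  233,  638]), array([133.51854017, 136.51556409, 139.512588  , 142.50961191,
       145.50663583, 148.50365974, 151.50068365, 154.49770757,
       157.49473148]))
hub 518.9603881835938 -165.49395751953125 21.435802459716797 145.7893346577947
disc z 112.76570183264403 4072
 phase (np.float64(2.0857935809623536), np.float64(0.7286165365238194), 1258, array([228, 221, 200, 143,  56,  13,   0,   0,   0,   0,   0,   7,  51,
       131, 208])) (np.float64(2.206327439455006), np.float64(0.814569978472564), 1125, array([232, 236, 220, 109,  23,   0,   0,   0,   0,   0,   0,   0,   9,
        86, 210]))
```

View pics/w7.png

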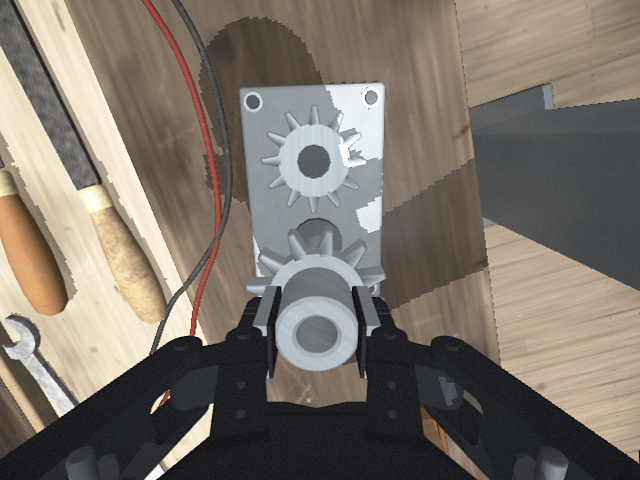

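```bash
cat > held.py <<'E'
from h import *
def held(fn,p,yaw):
    c=dict(arm.camera_info('wrist')); q=np.load(fn); c['R']=q['R'];c['t']=q['t'];W=cloud(c,q['d'])
    a=np.radians(yaw);ex=np.array([np.cos(a),np.sin(a)]);ey=np.array([np.sin(a),-np.cos(a)])
    X=(W[...,:2]-np.array(p[:2])); u=X@ex; v=X@ey; z=W[...,2]
    near=(np.hypot(u,v)<19.5)&(z>p[2]+15)&(z<p[2]+45)
    h,e=np.histogram(z[near],60); k=h.argmax(); zt=(e[k]+e[k+1])/2; 
    m=near&(abs(z-zt)<1.2); print('hub top z',zt,m.sum())
    U,V=u[m],v[m]
    # hub: chord extents in u for strips of v
    r=[]
    for s in range(-10,11,2):
        k=abs(V-s)<1
        if k.sum()>5: r.append((s,U[k].min(),U[k].max(),(U[k].min()+U[k].max())/2))
    r=np.array(r);print(np.round(r,1).tolist()); print('mean u centre',np.median(r[:,3]))
    # bore edges in v
    k=abs(U-np.median(r[:,3]))<1.5; vv=np.sort(V[k]); g=np.argmax(np.diff(vv)); print('bore v',vv[g],vv[g+1],(vv[g]+vv[g+1])/2, 'outer',vv[0],vv[-1])
    # disc tips
    zd=zt-32; m=(abs(z-zd)<2)&(np.hypot(u,v)<40); print('disc pts',m.sum(),'max u',np.sort(u[m])[-5:], 'r by pt', np.sort(np.hypot(u[m],v[m]))[-3:])
    from scipy.optimize import minimize
    U,V=u[m],v[m]
E
python3 - <<'E'
from held import *
held('w7.npz',(519.4,-164.4,117.5),252.2)
held('w6.npz',(439.8,-187.6,156.9),-4.49)
E
```

```text
hub top z 144.71074281744 3581
[[-10.0, -12.3, 15.4, 1.5], [-8.0, -13.8, 16.2, 1.2], [-6.0, -14.7, 17.5, 1.4], [-4.0, -14.5, 17.7, 1.6], [-2.0, -15.3, 18.1, 1.4], [0.0, -14.7, 18.5, 1.9], [2.0, -15.1, 18.5, 1.7], [4.0, -15.4, 17.8, 1.2], [6.0, -13.8, 17.6, 1.9], [8.0, -13.1, 16.9, 1.9], [10.0, -13.1, 15.3, 1.1]]
mean u centre 1.5311566989103733
bore v -8.196536480880672 8.769325470079716 0.2863944945995218 outer -15.945086346560396 16.54970238993114
disc pts 3140 max u [35.44275875 35.52468271 35.56143969 35.64554347 35.73785806] r by pt [36.03327139 36.05468016 36.10320171]
hub top z 184.10758555767978 3597
[[-10.0, -13.6, 12.9, -0.3], [-8.0, -13.9, 14.1, 0.1], [-6.0, -15.6, 15.3, -0.1], [-4.0, -16.4, 16.2, -0.1], [-2.0, -16.8, 16.1, -0.4], [0.0, -17.5, 16.4, -0.5], [2.0, -17.5, 16.7, -0.4], [4.0, -16.8, 16.5, -0.1], [6.0, -16.8, 16.4, -0.2], [8.0, -16.1, 15.2, -0.4], [10.0, -14.7, 14.4, -0.2]]
mean u centre -0.2374671396989143
bore v -7.051783670700205 9.506340703928773 1.2272785166142839 outer -14.922943818295128 17.7497294654947
disc pts 3137 max u [33.70736217 33.84278726 33.95930402 34.03111283 34.05297287] r by pt [35.82997054 35.97135751 35.99413026]
```

Phase 2.1° in the hand against a target of 1.7°, well within the play. The gear reads about 1 mm off the stud axis, so I'll correct +1 mm in y and lower in steps while watching the force.

Request:
play_rows(
  motion=[20,0,0.1,-2,0,0,0,20,0,0.1,-3.5,0,0,0,20,0,0.1,-4,0,0,0,20,0,0.1,-4,0,0,0],
)

```text
clock: 10.9
position: [519.1, -163.9, 77.1]
ee_rot: [-0.588, 0.809, 0.0, -0.0]
contact_force: [0.0, -1.1, -3.4]
gripper_width: 32.0
```

Request:
play_rows(
  motion=[20,0,0,-0.4,0,0,0,20,0,0,-0.8,0,0,0,20,0,0,-1,0,0,0],
)

```text
clock: 11.28
position: [519.0, -163.8, 67.1]
ee_rot: [-0.588, 0.809, 0.0, -0.0]
contact_force: [0.1, 0.7, -3.8]
gripper_width: 32.5
```

```bash
python3 - <<'E'
from h import *
s=arm.read_state();print(s['clock'],np.round(s['position'],1),np.round(s['contact_force'],1),np.round(s['wrist_torque'],2),s['gripper_width'])
im,d=arm.get_image('wrist'); save(im,'w8.png')
s=arm.read_state();print(s['clock'],np.round(s['position'],1),np.round(s['contact_force'],1),np.round(s['wrist_torque'],2),s['gripper_width'])
E
```

```text
11.275 [ 519.  -163.8   67.1] [ 0.1  0.7 -3.8] [-0.02 -0.05 -0.05] 32.46710966365647
11.325 [ 518.9 -163.7   66.9] [-0.4 -0.1 -4.2] [-0.01 -0.01  0.04] 32.46828782545452
```

View pics/w8.png

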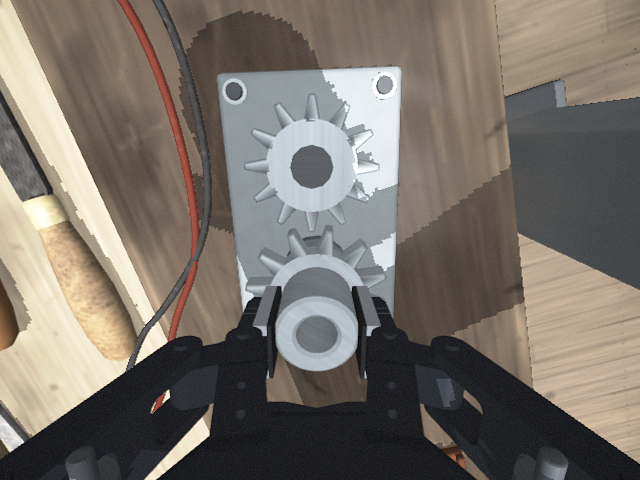

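No contact load yet at TCP z 67. The teeth line up tooth to gap (driver at (312,167)). Continuing down.

Request:
play_rows(
  motion=[20,0,0,-0.3,0,0,0,20,0,0,-0.6,0,0,0,20,0,0,-0.9,0,0,0,20,0,0,-1.2,0,0,0],
)

```text
clock: 11.82
position: [519.1, -163.8, 55.1]
ee_rot: [-0.588, 0.809, 0.0, -0.0]
contact_force: [-0.1, 0.3, -3.2]
gripper_width: 32.0
```

```bash
python3 - <<'E'
from h import *
s=arm.read_state();print(s['clock'],np.round(s['position'],1),np.round(s['contact_force'],1),np.round(s['wrist_torque'],2),s['gripper_width'])
c=arm.camera_info('wrist');im,d=arm.get_image('wrist'); save(im,'w9.png'); np.savez('w9.npz',d=d,R=c['R'],t=c['t'])
from meas import *
from held import *
p=s['position']; run('w9.npz',tuple(p)); held('w9.npz',p,252.2)
E
```

```text
11.825 [ 519.1 -163.8   55.1] [-0.1  0.3 -3.2] [0.05 0.02 0.01] 32.04604730711466
driver 502.2420654296875 -223.028564453125 35.148765563964844 33.561265762392935 10895
 phase (np.float64(11.630788297025651), np.float64(0.8299145676521634), 2015, array([  0,   0,  38, 191, 423, 435, 445, 352, 127,   4,   0,   0,   0,
         0,   0]))
studtop [ 519.42481031 -158.06210499   59.65996092] 298 63.918027505043746
stud side 33
boss 510.6603088378906 -178.97381591796875 7.967963218688965 19.52636104922813 34
plate ((509.4220275878906, -197.9923553466797), (150.93499755859375, 99.92036437988281), 74.16007995605469) 13.48624193921386 24863
hub top z (array([ 438,  465,  537, 3605,  574,  163,  241,  639]), array([71.07803514, 74.0771383 , 77.07624146, 80.07534461, 83.07444777,
       86.07355093, 89.07265408, 92.07175724, 95.07086039]))
hub 518.7916259765625 -164.6369171142578 21.543325424194336 83.36860791953784
disc z 50.323222573146126 4079
 phase (np.float64(1.9623328960741986), np.float64(0.7286087662465581), 1257, array([223, 239, 182, 136,  58,  12,   0,   0,   0,   0,   0,   6,  63,
       135, 203])) (np.float64(2.0414435197256324), np.float64(0.8009517665889334), 1150, array([225, 233, 222, 102,  24,   0,   0,   0,   0,   0,   0,   0,  16,
       112, 216]))
hub top z 82.32409060289989 3547
[[-10.0, -12.4, 15.0, 1.3], [-8.0, -13.2, 15.8, 1.3], [-6.0, -13.9, 17.3, 1.7], [-4.0, -15.1, 17.9, 1.4], [-2.0, -14.8, 18.1, 1.6], [0.0, -15.6, 18.2, 1.3], [2.0, -15.0, 18.0, 1.5], [4.0, -15.3, 17.6, 1.2], [6.0, -14.9, 17.7, 1.4], [8.0, -13.8, 17.6, 1.9], [10.0, -12.3, 15.4, 1.5]]
mean u centre 1.4173549212907037
bore v -8.230944352979643 8.659219075971597 0.21413736149597717 outer -16.059710588665084 16.44590992406693
disc pts 3161 max u [35.26437416 35.4138479  35.48598603 35.61216009 35.84987357] r by pt [36.04011805 36.14353365 36.20380514]
```

View pics/w9.png

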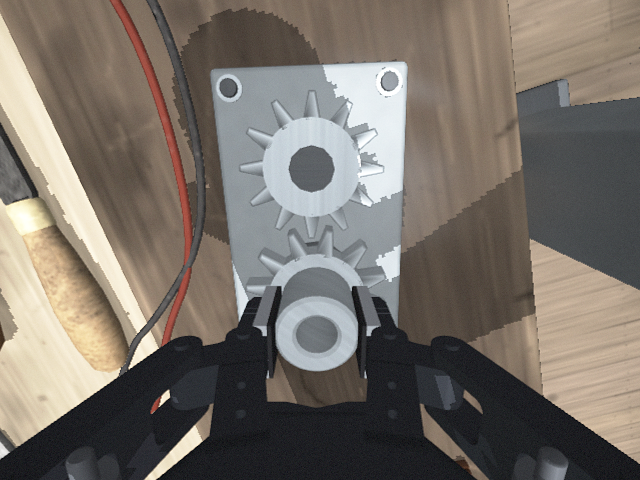

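The gear is on the stud (bottom at z ≈38, no side load) with phase 2.0° against a target of 1.7°. Easing into mesh.

Request:
play_rows(
  motion=[20,0,0.05,-0.3,0,0,0,20,0,0.05,-0.6,0,0,0,20,0,0.05,-0.9,0,0,0,20,0,0.05,-1.2,0,0,0],
)

```text
clock: 12.38
position: [519.1, -163.3, 43.1]
ee_rot: [-0.588, 0.809, 0.0, -0.0]
contact_force: [0.6, -0.3, -4.0]
gripper_width: 32.3
```

Request:
play_rows(
  motion=[20,0,0,-0.15,0,0,0,20,0,0,-0.3,0,0,0,20,0,0,-0.4,0,0,0,20,0,0,-0.4,0,0,0],
)

```text
clock: 12.88
position: [519.1, -163.2, 39.3]
ee_rot: [-0.588, 0.809, 0.0, -0.0]
contact_force: [-0.5, 0.0, -3.5]
gripper_width: 32.4
```

Meshed without resistance. The last millimetres now, until the force shows the seat.

Request:
play_rows(
  motion=[20,0,0,-0.05,0,0,0,20,0,0,-0.1,0,0,0,20,0,0,-0.1,0,0,0],
)

```text
clock: 13.25
position: [519.1, -163.3, 38.3]
ee_rot: [-0.588, 0.809, 0.0, -0.0]
contact_force: [-0.4, -0.2, -3.8]
gripper_width: 32.1
```

Request:
play_rows(
  motion=[20,0,0,-0.05,0,0,0,20,0,0,-0.1,0,0,0,20,0,0,-0.1,0,0,0],
)

```text
clock: 13.62
position: [519.2, -163.2, 38.1]
ee_rot: [-0.588, 0.809, -0.0, 0.0]
contact_force: [-2.5, 1.8, 4.2]
gripper_width: 32.5
```

```bash
python3 - <<'E'
from h import *
s=arm.read_state();print(s['clock'],np.round(s['position'],1),np.round(s['contact_force'],1),np.round(s['wrist_torque'],2),s['gripper_width'])
c=arm.camera_info('wrist');im,d=arm.get_image('wrist'); save(im,'w10.png'); np.savez('w10.npz',d=d,R=c['R'],t=c['t'])
from held import *
p=s['position']; held('w10.npz',p,252.2)
E
```

```text
13.625 [ 519.2 -163.2   38.1] [-2.5  1.8  4.2] [ 0.51  0.76 -0.01] 32.52623958829244
hub top z 65.30160460931016 3575
[[-10.0, -11.6, 15.2, 1.8], [-8.0, -13.5, 16.4, 1.4], [-6.0, -14.6, 16.9, 1.2], [-4.0, -15.3, 17.7, 1.2], [-2.0, -14.8, 18.2, 1.7], [0.0, -15.4, 18.3, 1.5], [2.0, -15.1, 18.4, 1.7], [4.0, -15.1, 18.1, 1.5], [6.0, -14.4, 17.3, 1.5], [8.0, -13.4, 16.4, 1.5], [10.0, -12.4, 15.0, 1.3]]
mean u centre 1.4775292635723574
bore v -7.847977466116992 8.713229034648998 0.43262578426600307 outer -16.016696044340353 16.589783613895744
disc pts 3733 max u [39.8098909  39.81413007 39.82386971 39.84073863 39.85862242] r by pt [39.97220628 39.97811679 39.97961708]
```

View pics/w10.png

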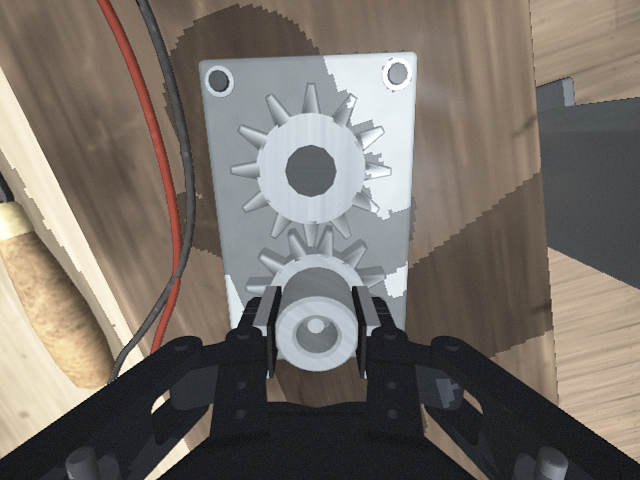

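The seat takes load: Fz went from -3.8 to +4.2 N. Hub top reads 65.3, the home height given the camera's constant -0.7 mm offset. The stud tip shows inside the bore at (317,325). One more slight push, then release and look.

Request:
play_rows(
  motion=[20,0,0,-0.1,0,0,0,20,0,0,-0.1,0,0,0],
)

```text
clock: 13.92
position: [519.2, -163.2, 38.0]
ee_rot: [-0.588, 0.809, -0.0, 0.0]
contact_force: [-4.9, 2.5, 11.9]
gripper_width: 32.5
```

Request:
play_rows(
  motion=[58,0,0,0.1,0,0,0,58,0,0,0.1,0,0,0,58,0,0,0.1,0,0,0],
)

```text
clock: 14.3
position: [519.3, -163.3, 37.1]
ee_rot: [-0.588, 0.809, -0.0, 0.0]
contact_force: [-0.6, 0.2, -0.1]
gripper_width: 49.5
```

```bash
python3 - <<'E'
from h import *
s=arm.read_state();print(s['clock'],np.round(s['position'],1),np.round(s['contact_force'],1),np.round(s['wrist_torque'],2),s['gripper_width'])
c=arm.camera_info('wrist');im,d=arm.get_image('wrist'); save(im,'w11.png'); np.savez('w11.npz',d=d,R=c['R'],t=c['t'])
from held import *
p=s['position']; held('w11.npz',p,252.2)
E
```

```text
14.3 [ 519.3 -163.3   37.1] [-0.6  0.2 -0.1] [ 0.04  0.03 -0.07] 49.49021834343965
hub top z 65.44387587677895 3507
[[-10.0, -12.3, 15.1, 1.4], [-8.0, -13.1, 16.0, 1.5], [-6.0, -14.3, 16.7, 1.2], [-4.0, -15.1, 17.4, 1.2], [-2.0, -15.4, 18.1, 1.4], [0.0, -15.2, 17.8, 1.3], [2.0, -14.6, 17.6, 1.5], [4.0, -14.8, 17.3, 1.3], [6.0, -15.0, 17.8, 1.4], [8.0, -13.1, 16.5, 1.7], [10.0, -12.2, 15.1, 1.5]]
mean u centre 1.373882464865824
bore v -7.770746342222902 8.654391702554754 0.44182268016592596 outer -16.447915876753544 17.225317336084387
disc pts 4773 max u [39.77619008 39.80498961 39.82034758 39.84213061 39.88480515] r by pt [39.97799642 39.98016022 39.99282937]
```

View pics/w11.png

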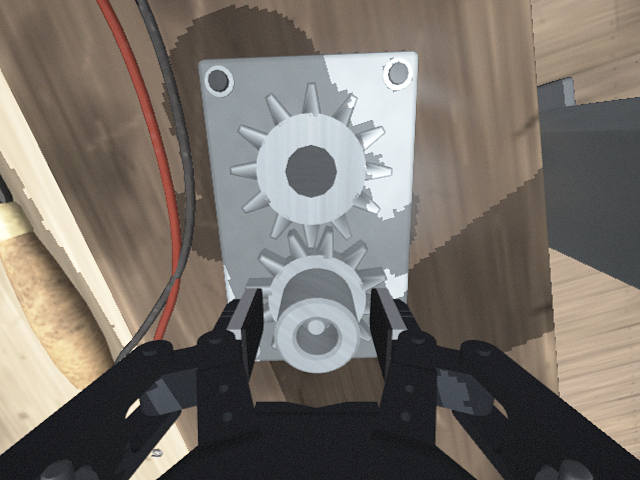

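Released, and the hub top is unchanged (65.4). I'll retreat upward and verify the whole scene.

Request:
play_rows(
  motion=[58,0,0,1.5,0,0,0,58,0,0,4,0,0,0,58,0,2,9,0,0,0,58,0,5,14,0,0,0,58,0,5,14,0,0,0],
)

```text
clock: 14.98
position: [522.1, -112.0, 183.3]
ee_rot: [-0.589, 0.808, -0.003, 0.005]
contact_force: [-0.6, 0.2, -1.2]
gripper_width: 49.5
```

Request:
play_rows(
  motion=[58,0,0,0,0,0,0,58,0,0,0,0,0,0],
)

```text
clock: 15.22
position: [518.3, -113.6, 176.4]
ee_rot: [-0.588, 0.809, 0.001, -0.001]
contact_force: [-1.0, -0.2, 0.1]
gripper_width: 49.6
```

```bash
python3 - <<'E'
from h import *
s=arm.read_state();print(s['clock'],np.round(s['position'],1),np.round(s['contact_force'],1))
c=arm.camera_info('wrist');im,d=arm.get_image('wrist'); save(im,'w12.png'); np.savez('w12.npz',d=d,R=c['R'],t=c['t'])
W=cloud(c,d);z=W[...,2]
def sel(ctr,r,z0,z1): return W[(np.hypot(W[...,0]-ctr[0],W[...,1]-ctr[1])<r)&(z>z0)&(z<z1)]
P=sel((518.8,-165),20,61,70);(x,y),r=cv2.minEnclosingCircle(P[:,:2].astype(np.float32));print('hub',x,y,r,np.median(P[:,2]))
g=np.array([x,y])
P=sel((502.3,-223),30,29,36.5);print('driver disc z',np.median(P[:,2])); P=sel(g,28,29,37);print('gear disc z',np.median(P[:,2]))
dv=np.array([502.3,-223.1]); print('dist',np.hypot(*(g-dv)))
# exclude overlap zone
for n,ctr,o in(('drv',dv,g),('gear',g,dv)):
    Wm=W.copy(); far=np.hypot(W[...,0]-o[0],W[...,1]-o[1])<37; Wm[far]=np.nan
    print(n,phase(Wm,ctr,30,37,27,36))
for cm in ('top','side'):
    im,d=arm.get_image(cm); save(im,cm+'9.png')
E
```

```text
15.225 [ 518.3 -113.6  176.4] [-1.  -0.2  0.1]
hub 518.8243408203125 -163.84986877441406 17.132713317871094 65.31471207504886
driver disc z 33.65807614109599
gear disc z 33.37178843143866
dist 61.51123385037077
drv (np.float64(11.632802769072212), np.float64(0.8221952139469498), 707, array([  0,   0,  15,  65, 148, 154, 147, 128,  44,   6,   0,   0,   0,
         0,   0]))
gear (np.float64(2.4894510814673345), np.float64(0.8233908195560518), 555, array([116, 124, 113,  61,  11,   0,   0,   0,   0,   0,   0,   0,   0,
        37,  93]))
```

View pics/w12.png

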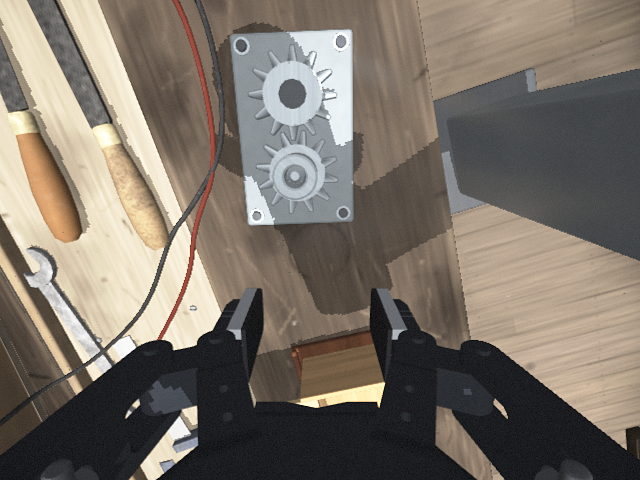

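View pics/side9.png

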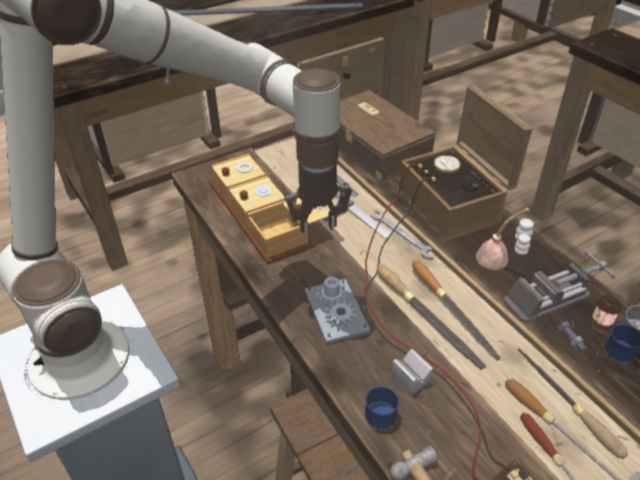

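```bash
python3 - <<'E'
from h import *
for fn,g in (('w1.npz',(495,88)),('w2.npz',(495,88)),('w3.npz',(589,81)),('w4.npz',(589,81))):
    c=dict(arm.camera_info('wrist'));q=np.load(fn);c['R']=q['R'];c['t']=q['t'];W=cloud(c,q['d'])
    m=(abs(W[...,2]-84)<1.8)&(np.hypot(W[...,0]-g[0],W[...,1]-g[1])<18);print(fn,W[m].mean(0),m.sum(),(W[m].min(0)+W[m].max(0))/2)
E
```

```text
w1.npz [493.15127756  87.86555021  83.50385895] 222 [493.12785128  87.42511056  83.90273679]
w2.npz [493.67995927  88.16370629  83.3287197 ] 1505 [493.68730046  88.18639098  83.74228692]
w3.npz [587.1207385   81.14535473  83.4329566 ] 1452 [585.58841137  81.84980712  83.98837349]
w4.npz [587.66752212  81.01104031  83.46464171] 600 [587.54577475  81.17893509  83.9699791 ]
```

```bash
python3 -c "
from bench import arm
print(arm.job_done(), arm.read_state()['clock'])"
```

```text
the job is handed in; nothing more can be done
the job is handed in; nothing more can be done
```

The change gear is on the bare stud, hub up, meshed with the mounted gear and pushed home. I handed the job in at about 15 s of the 48 s allowed.

- **Lid:** I pushed the gear-emblem lid with closed fingers until the force rose to 25 N at its stop. Measured travel was 94.4 mm against 95, within about 1 mm of measuring error.
- **Fitting:** I lifted the gear out by its hub and turned it about -103.5°. It went down the stud and into mesh with no side load until the seat took force, then I pressed it home with a wrist reading of about 12 N before releasing.
- **Seating:** The gear's disc reads z 33.4 and the mounted gear's 33.7. The hub top reads 65.3 against 66, and the camera reads 0.6–0.8 mm low throughout.
- **Mesh:** The tooth angle is 2.5° against the ideal 1.7°, inside the ±3.5° play. The mounted gear did not turn.
- **Surroundings:** The other two boxes are shut. In the last side view the vee block and tin stand where they were. I did not measure the try square again. The gripper ended clear of everything.

The wrist camera and the arm's own position disagreed by about 1.4 mm. I aligned the gear to the stud within the camera's own frame, and the gear-to-gear distance reads 61.5 mm against 61.

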